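# Trim the food warmer's thermostat with the plastic tuning tool

## Task

Take the plastic tuning tool from its wooden stand, feel its blade fully down into the slot of the food warmer's trimmer screw, and with it turn the screw until the needle points to the long mark on the dial. Press only lightly and keep the fingers off the warmer. Then put the tool back in its stand, upright and resting on its flange, and leave the bowl, the colander and the stacked tin where they are.

Things in the scene. Friction and masses are not known exactly. Their poses are not given: they have to be found in the camera images.
- tool: grey plastic tuning tool, about 35 g, standing upright in the stand. Origin at the centre of its blade's tip, z up along the tool. Flat blade 16 (x) by 2.5 (y) mm, 13 mm long; above it a round shaft 10 mm across up to z = 62 mm; a round flange 30 mm across from z = 62 to 66 mm; then the handle.
- handle (a point): middle of the tool's handle, 94 mm above the blade's tip on the tool's axis: a flat paddle 24 (x) by 14 (y) mm, from 66 to 116 mm above the tip, to be gripped across its 14 mm. The blade runs the same way as the paddle's broad side (x); a half turn makes no difference.
- stand: fixed wooden block 80 x 80 x 70 mm with an upright through-hole, 23 mm across, in its middle. Origin at the centre of its underside, z up. The tool's flange rests on the block's top, so that its blade tip is then 8 mm above the stand's origin.
- warmer: food warmer, fixed: white box 150 x 150 x 40 mm with an aluminium dial on top, and a 190 x 190 x 6 mm rubber mat beside it (centre 175 mm to +y). Origin on its underside beneath the screw's axis; z up. The dial's long mark (black rib, 4 mm wide; the eight others are short) points from the axis towards +x, 52 to 72 mm out.
- trimmer (a point): centre of the trimmer screw's top face when unpressed, 58 mm above the warmer's underside. The screw is an upright brass cylinder 24 mm across, amid the dial. It is sprung: it sinks under pressure, 1.5 N per mm, at most 4 mm, and is hard beyond that. This frame is fixed to the warmer and does not show how the slot lies.
- slotfloor (a point): centre of the slot's floor, 6 mm below the unpressed top face; the blade is fully in when its tip is on it. One straight slot runs right across the screw, 4.2 mm wide, bevelled to 6.8 mm at the top. It may lie in any direction, whatever the needle's, different each time: feel for it with the blade. This frame is fixed to the warmer and does not show it.
- needle (a joint): angle (rad) of the black needle, a 4 mm wide bar reaching 50 mm from the screw's axis just above the dial. 0: on the long mark (the warmer's +x); grows clockwise seen from above. Starts at -1.15 to -0.6; stops at -1.5 and 1.5. Turns 1 to 1 with the screw, takes about 0.05 N m, stays where left. A clutch between screw and needle slips at 0.5 N m.
- bowl: glazed green bowl, 150 mm across, 60 mm high, origin at the centre of its underside; to be left alone
- colander: white plastic colander, 170 mm across, 75 mm high, origin at the centre of its underside; to be left alone
- tin: tin of three stacked aluminium tiers, 125 mm across, 145 mm high, standing on the warmer's mat, origin at the centre of its underside; to be left alone
There are look-alikes about, which are no part of the job. Of the things that look like the tool, the smaller one is meant.

How it is judged:
On the way, in this order (a step that is already met when the one before it is completed fails the run):
1. the tool's blade is in the screw's slot: its tip within 9 mm of the axis and 5 mm or more below the unpressed top face, the tool within 8 degrees of upright (horizontal distance between tool and trimmer below 0.009 m and z of tool in the frame of trimmer below -0.005 m and angle between tool's own z axis and vertical below 0.14 rad), for 0.2 s.
2. with the blade still in the slot, the needle points to the long mark (within 0.1 rad) (horizontal distance between tool and trimmer below 0.009 m and z of tool in the frame of trimmer below -0.0035 m and value of joint needle between -0.1 and 0.1 rad), for 0.2 s.
At the end, for the whole second after the job is handed in: The needle points to the long mark within 0.1 rad (5 mm at its tip), and the tool stands at rest in its stand, its flange on the block (height within 3 mm, axis within 9 mm of the hole's, tilt under 0.1 rad) (value of joint needle between -0.1 and 0.1 rad and horizontal distance between tool and stand below 0.009 m and z of tool in the frame of stand between 0.005 and 0.011 m and angle between tool's own z axis and vertical below 0.1 rad and linear speed of tool below 0.02 m/s); the robot touches nothing.
It fails at once if the tool presses on the warmer or its screw with more than 25 N (contact force between tool and warmer above 25 N).
It fails at once if the fingers touch the warmer (contact force between the fingers and warmer above 1 N).
It fails at once if the bowl, the colander or the tin is moved by more than 15 mm (distance of any of bowl, colander, tin from where it was at the start of the episode above 0.015 m).
It also fails if it takes over 72 s, if anything falls off the work surface, if the arm or the gripper's body presses on something with over 40 N, if the wrist force passes 120 N, or if a joint passes its speed limit or range.

## Robot

A 6-joint arm with a two-finger parallel gripper is mounted at the origin on the work surface. World frame = base frame: x ahead of the robot, y to its left, z up, the work surface at z = 0. Lengths are in m, angles in rad, forces in N, time in s.
With the tool pointing down it reaches from about 0.275 to 0.825 m from the base axis. Payload 4.9 kg.
Tool frame: the origin (TCP) lies at the very end of the fingers, on their centre line; the grasp point (between the pads) lies 19 mm behind it; y points along the fingers, z is the direction in which the jaws open and shut, and the axes are right-handed (so a half turn about y gives the same grasp; the last joint's range is limited). The gripper opens to 85 mm and grips with 20 to 120 N. Pads are 22 mm wide; open, the fingers measure 114 mm over their backs; the gripper's body (76 mm by 85 mm) begins 54 mm behind the grasp point. The pads swing forward as they close: fully open they stand 13 mm farther back than shut.
Start: joints at [-1.262, 0.326, -0.193, 1.052, 0, 1.437], TCP at [0.236, -0.497, 0.231] pointing down, gripper open.
Joint ranges: [-2.65, 2.65], [-0.97, 1.79], [-1.3, 1.35], [-1.93, 2.1], [-1.47, 1.37], [-3.14, 3.14]. Speed limits (rad/s): [2.57, 2.57, 3.14, 3.14, 3.14, 3.14].

## Interface

Orientations are given as a 3x3 rotation matrix whose columns are the frame's x, y, z axes.
In Python, from workcell import manip gives the robot as it stands.
- The arm moves only by the shell command python3 -m handwheel 'ROWS' [OPENING]. ROWS is text: rows parted by semicolons, each of 4 numbers parted by spaces: the shift along the tool's x, y, z as a fraction of full scale, then the turn about the tool's y as a fraction of full scale. In form: dx dy dz twist; .... A call has exactly 5 rows; each row shifts and turns the pose as measured when the row begins, along the tool's axes as they then stand; what a row does not reach is not made up. Full scale, the value 1, is 40 mm for a shift and 0.12 rad for a turn. A row lasts 1/8 s, in which the tool goes at most 62.5 mm and 10.7 degrees, less where a joint would pass 70% of its speed; a pose out of reach is approached as far as the arm can. A call with a number of a shift or a turn outside -1 to 1 is refused whole. A call with a gripper value outside its range is refused whole. OPENING is the opening, from -1 (shut) to 1 (fully open), set as the call begins (- or left out, the last holds). The fingers move at their own pace and stop on an object; the grip force is fixed at half the most. Time passes only in rows, so rows that do not move let the fingers close, or fill a call up. It gives the time, the measured TCP pose, the force and the opening at its end, in the units of the state.
- manip.sense(): the state, without advancing time (a new reading comes with each control period).
- manip.read_camera(name): name is "scene" or "top" or "wrist"; returns a dict with "pixels" (480x640x3 uint8, red, green, blue), "range_z" (480x640 float32, m along the optical axis (not along the pixel's ray), 0 where there is no reading), "mtx" (3x3 intrinsics, pixels), "R" (3x3) and "t" (3): a world point X has camera coordinates R X + t. Camera axes: x right, y down, z forward; pixel columns grow to the right and rows downward; lengths in m; the calibration is good to about 2 mm. The wrist camera is an equidistant fisheye: a pixel r from the principal point sees the ray r / f radians off the axis. A picture is of the moment at which its call begins.
- manip.hand_in(): hands the job in, once; it reports no verdict.
Trained networks look in the newest picture that a camera, given by its name, has taken for a name from the list of things; names that differ only in an ending like _2 or _b are one class to them, and where a whole thing is asked for, a point or a joint stands for the part that bears it (a point fixed in the world has none). Each returns a list of dicts, best first, with "confidence" (0 to 1); they miss things now and then, are a little off and sometimes report something else, mostly with a low value. They report only what shows in the picture. A call takes as long as a camera call. They do not tell look-alikes from the thing itself.
- manip.search_frame(name, camera): "xyz" ([x, y, z] in m, in world coordinates, good to about 4 mm: the middle of the surface that is visible of it).
- manip.landmark_of(name, camera): "xyz" ([x, y, z] in m, in world coordinates, good to about 4 mm: a listed point, or the origin of a listed thing).
The state is a dict: "t": time; "q": joint angles; "qd": joint speeds; "joint_torque": joint torques, N m; "eef_pos": TCP position; "tool_rot": TCP orientation; "wrist_force": force on the tool from outside, world axes, zero at the start; "wrist_torque": the same for the moment, N m; "width": finger opening in m.
Only numpy, scipy, OpenCV 4.12 (cv2) and the standard library are available. Lean on these libraries where they do the work, as an engineer would, in place of code of your own. Each camera call takes 0.05 s, during which the arm holds its last target. There are 200 camera calls.

## Working session

There is one attempt and no reset: what is moved stays moved. The work goes in short steps, Python scripts to look and compute and a shell command to move; the robot and the scene stay as the last step left them, time stands still between calls to the robot, and variables do not carry over. Pictures are saved under pics/ and viewed, about 8 in all and at most 12, crops included, and the job is handed in when it is done.

```bash
mkdir -p pics; ls; cat > h.py <<'E'
from workcell import manip
import cv2, numpy as np
def snap(cam,fn,crop=None,scale=1):
    d=manip.read_camera(cam); im=d["pixels"][:,:,::-1]
    if crop: x0,y0,x1,y1=crop; im=im[y0:y1,x0:x1]
    if scale!=1: im=cv2.resize(im,None,fx=scale,fy=scale,interpolation=cv2.INTER_CUBIC)
    cv2.imwrite("pics/"+fn,im); np.savez("pics/"+fn[:-4]+".npz",**d); return d
def world(d,u,v,z=None):
    K=d["mtx"];R=d["R"];t=d["t"]
    ray=np.linalg.inv(K)@[u,v,1.]
    if z is None: return R.T@(ray*d["range_z"][int(v),int(u)]-t)
    c=-R.T@t; w=R.T@ray; return c+w*(z-c[2])/w[2]
def proj(d,X):
    p=d["mtx"]@(d["R"]@np.array(X)+d["t"]); return p[:2]/p[2]
E
python3 - <<'E'
from h import *
np.set_printoptions(precision=4,suppress=True)
for c in("top","scene"):
    d=snap(c,c+"1.png")
    print(c,-d["R"].T@d["t"])
    for n in("tool","handle","stand","warmer","trimmer","tin","bowl","colander"):
        print(n,[(np.round(r["xyz"],3),round(r["confidence"],2)) for r in manip.landmark_of(n,c)])
s=manip.sense();print({k:np.round(v,3) for k,v in s.items()})
E
```

```text
pics
top [0.5222 0.0182 1.0978]
tool [(array([ 0.425, -0.243,  0.002]), 0.78), (array([ 0.533, -0.239,  0.009]), 0.77), (array([0.536, 0.073, 0.058]), 0.68)]
handle [(array([ 0.534, -0.237,  0.102]), 0.66), (array([ 0.43 , -0.242,  0.122]), 0.57)]
stand [(array([ 0.533, -0.239, -0.001]), 0.61)]
warmer [(array([0.532, 0.073, 0.002]), 0.57)]
trimmer [(array([0.539, 0.073, 0.055]), 0.59)]
tin [(array([0.503, 0.267, 0.002]), 0.95), (array([0.538, 0.073, 0.059]), 0.55)]
bowl [(array([ 0.78 , -0.145, -0.001]), 0.68)]
colander [(array([0.78 , 0.045, 0.002]), 0.6), (array([ 0.778, -0.143,  0.   ]), 0.16)]
scene [ 1.0265 -0.5386  0.5743]
tool [(array([ 0.424, -0.236, -0.002]), 0.67)]
handle [(array([ 0.534, -0.239,  0.099]), 0.94), (array([ 0.428, -0.24 ,  0.126]), 0.89)]
stand [(array([ 0.536, -0.24 ,  0.099]), 0.63), (array([ 0.54 , -0.243,  0.004]), 0.57)]
warmer [(array([ 0.536, -0.24 ,  0.002]), 0.54)]
trimmer [(array([0.538, 0.073, 0.058]), 0.67)]
tin [(array([0.502, 0.261, 0.004]), 0.64)]
bowl [(array([ 0.784, -0.145,  0.002]), 0.92)]
colander [(array([0.78 , 0.048, 0.   ]), 0.87)]
{'t': np.float64(0.9), 'q': array([-1.262,  0.326, -0.193,  1.052, -0.   ,  1.437]), 'qd': array([ 0.   ,  0.002, -0.001,  0.   ,  0.001, -0.001]), 'joint_torque': array([ -0.   , -44.332,  26.276,   0.001,  -0.   ,   0.   ]), 'eef_pos': array([ 0.236, -0.497,  0.231]), 'tool_rot': array([[-0.904, -0.   ,  0.428],
       [-0.428,  0.   , -0.904],
       [ 0.   , -1.   , -0.   ]]), 'wrist_force': array([-0.075,  0.066,  0.386]), 'wrist_torque': array([-0.027, -0.026,  0.027]), 'width': np.float64(0.085)}
```

View pics/top1.png

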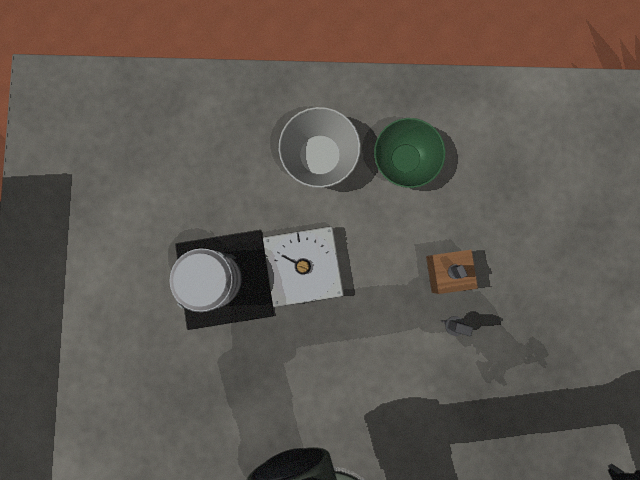

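View pics/scene1.png

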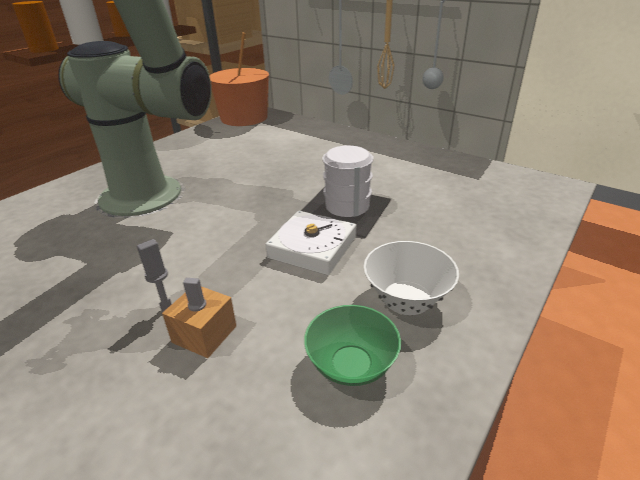

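```bash
python3 - <<'E'
from h import *
np.set_printoptions(precision=4,suppress=True)
d=np.load("pics/top1.npz")
K=d["mtx"];R=d["R"];t=d["t"];Z=d["range_z"]
v,u=np.mgrid[:480,:640]
P=np.stack([(u-K[0,2])/K[0,0]*Z,(v-K[1,2])/K[1,1]*Z,Z],-1)
W=(P-t)@R
print(K[0,0])
for nm,c,lo,hi in(("tool",(.535,-.239),.1,.2),("other",(.43,-.24),.1,.3),("stand",(.535,-.239),.06,.08),("warmer",(.538,.073),.034,.05)):
    r=.05 if nm!="warmer" else .14
    m=(Z>0)&(abs(W[...,0]-c[0])<r)&(abs(W[...,1]-c[1])<(r if nm!="warmer" else .09))&(W[...,2]>lo)&(W[...,2]<hi)
    X=W[m][:,:2].astype(np.float32); rc=cv2.minAreaRect(X)
    print(nm,m.sum(),X.mean(0),rc,"z",W[m][:,2].mean(),W[m][:,2].max())
im=d["pixels"][:,:,::-1]
a=cv2.resize(im[215:315,255:355],(400,400),interpolation=cv2.INTER_CUBIC)
b=cv2.resize(im[240:340,415:515],(400,400),interpolation=cv2.INTER_CUBIC)
cv2.imwrite("pics/z1.png",np.hstack([a,b]))
E
```

```text
503.03314639954317
tool 124 [ 0.5357 -0.2371] ((0.5356403589248657, -0.23893089592456818), (0.02410067804157734, 0.013876046985387802), 29.71963882446289) z 0.11946341888926672 0.12787016591605885
other 230 [ 0.4293 -0.2332] ((0.4279586970806122, -0.2370772510766983), (0.03164302930235863, 0.01804124191403389), 75.82194519042969) z 0.14177181588022147 0.153782401104909
stand 1429 [ 0.5354 -0.2374] ((0.5356730818748474, -0.2389422059059143), (0.0803951844573021, 0.0809754803776741), 9.204726219177246) z 0.06908582805548787 0.07967381749536405
warmer 4912 [0.5371 0.0718] ((0.5376405715942383, 0.07210968434810638), (0.14981360733509064, 0.1498744636774063), 10.818591117858887) z 0.040006218539774804 0.04998597721262219
```

View pics/z1.png

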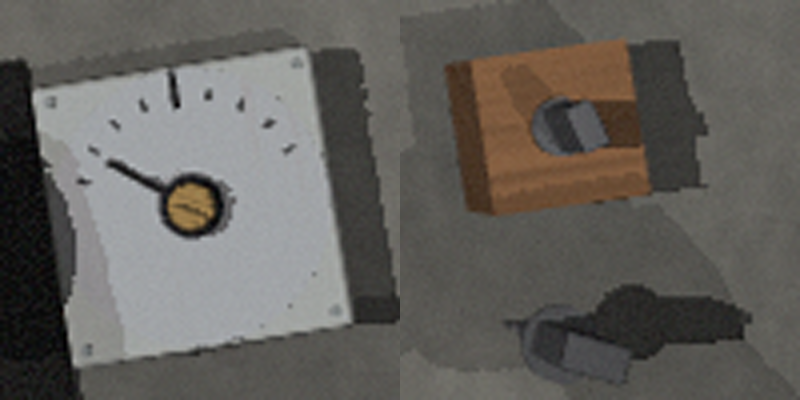

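```bash
python3 -m handwheel '-0.95 0 -0.26 0;-0.95 0 -0.26 0;-0.95 0 -0.26 0;-0.95 0 -0.26 0;-0.95 0 -0.26 0' 1; python3 -m handwheel '-0.95 0 -0.26 0;-0.95 0 -0.26 0;-0.95 0 -0.26 0;-0.95 0 -0.26 0;-0.5 0 -0.2 -0.6'
cat > goto.py <<'E'
import sys
from h import *
s=manip.sense(); R=s["tool_rot"]; T=np.array(eval(sys.argv[1])); 
d=R.T@(T-s["eef_pos"])/0.04
print("units dx dy dz",np.round(d,3),"zang",round(np.degrees(np.arctan2(R[1,2],R[0,2])),2),"tilt",np.round(R[:,1],3),"pos",np.round(s["eef_pos"],4),"t",s["t"])
print("F",np.round(s["wrist_force"],2),"M",np.round(s["wrist_torque"],3),"w",round(float(s["width"]),4))
if len(sys.argv)>2:
    tw=(np.degrees(np.arctan2(R[1,2],R[0,2]))-float(sys.argv[2])+90)%180-90
    print("twist units",np.radians(tw)/0.12)
E
python3 goto.py "[.5357,-.239,.083]" -60
```

```text
t: 1.52
eef_pos: [0.3877, -0.3679, 0.2314]
tool_rot: [[-0.906, 0.001, 0.423], [-0.423, -0.002, -0.906], [0.0, -1.0, 0.002]]
wrist_force: [0.2, 0.1, 0.3]
width: 0.0854
t: 2.15
eef_pos: [0.528, -0.2453, 0.2316]
tool_rot: [[-0.872, 0.002, 0.49], [-0.49, -0.003, -0.872], [-0.0, -1.0, 0.003]]
wrist_force: [1.0, 0.5, -1.1]
width: 0.0855
units dx dy dz [-0.243  3.714 -0.055] zang -60.68 tilt [ 0.002 -0.003 -1.   ] pos [ 0.528  -0.2453  0.2316] t 2.15
F [ 1.02  0.55 -1.14] M [-0.065  0.014 -0.01 ] w 0.0855
twist units -0.09829324272863517
```

```bash
python3 -m handwheel '-0.24 0.3 -0.05 -0.1;0 0.7 0 0;0 0.7 0 0;0 0.6 0 0;0 0 0 0' >/dev/null; python3 goto.py "[.5357,-.239,.083]" -60
python3 - <<'E'
from h import *
d=snap("wrist","w1.png"); print(d["mtx"])
E
```

```text
units dx dy dz [-0.013  1.276  0.013] zang -60.13 tilt [-0.    -0.003 -1.   ] pos [ 0.535  -0.2386  0.134 ] t 2.775
F [-0.08  0.65 -0.46] M [-0.017 -0.01  -0.008] w 0.085
twist units -0.018389292880127386
[[371.64829954   0.         319.23646726]
 [  0.         371.64829954 237.61368805]
 [  0.           0.           1.        ]]
```

View pics/w1.png

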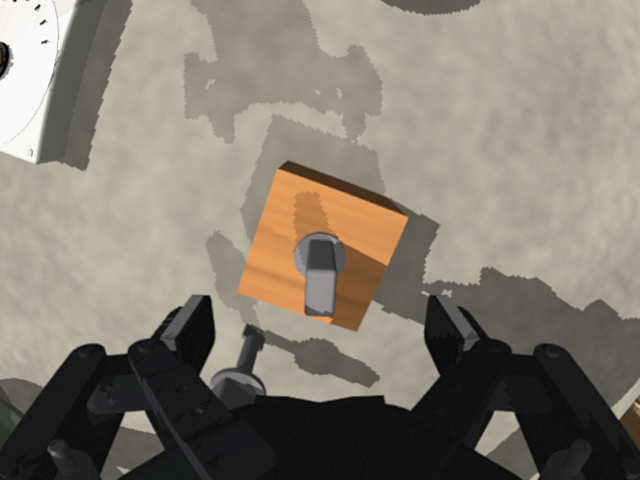

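```bash
python3 -m handwheel '0 0.6 0 0;0 0.5 0 0;0 0.17 0 0;0 0 0 0;0 0 0 0' >/dev/null; python3 goto.py "[.5357,-.239,.083]" -60;python3 -m handwheel '0 0 0 0;0 0 0 0;0 0 0 0;0 0 0 0;0 0 0 0' -1 >/dev/null;python3 goto.py "[.5357,-.239,.083]" -60;python3 -m handwheel '0 0 0 0;0 0 0 0;0 0 0 0;0 0 0 0;0 0 0 0' >/dev/null;python3 goto.py "[.5357,-.239,.083]" -60
```

```text
units dx dy dz [ 0.027  0.154 -0.128] zang -60.3 tilt [ 0.01  -0.009 -1.   ] pos [ 0.5391 -0.2429  0.0892] t 3.45
F [0.83 0.74 0.93] M [ 0.001  0.031 -0.044] w 0.0853
twist units -0.043821411871958746
units dx dy dz [ 0.043  0.201 -0.15 ] zang -60.3 tilt [ 0.012 -0.01  -1.   ] pos [ 0.5401 -0.2433  0.0911] t 4.075
F [-0.88 -0.25  0.93] M [0.069 0.12  0.019] w 0.0134
twist units -0.04363409847510986
units dx dy dz [ 0.042  0.201 -0.149] zang -60.3 tilt [ 0.012 -0.01  -1.   ] pos [ 0.54   -0.2433  0.0912] t 4.7
F [ 0.43 -0.15  0.88] M [ 0.05   0.107 -0.031] w 0.0129
twist units -0.04339880150666902
```

```bash
python3 -c "
from h import *
print(np.round(manip.sense()['q'],3))"
python3 -m handwheel '0 -0.5 0 0;0 -0.7 0 0;0 -0.7 0 0;0 -0.7 0 0;0 0 0 0' >/dev/null;python3 goto.py "[.5357,-.239,.083]" -60; python3 -c "
from h import *
print(np.round(manip.sense()['q'],3))"
```

```text
[-0.546  0.517 -0.284  0.755 -0.003  2.077]
units dx dy dz [ 0.027  2.833 -0.13 ] zang -60.3 tilt [ 0.01  -0.009 -1.   ] pos [ 0.5381 -0.2419  0.1964] t 5.325
F [ 0.48  1.28 -0.04] M [ 0.028  0.002 -0.041] w 0.0133
twist units -0.0438107062112722
[-0.546  0.414 -0.154  0.99  -0.003  2.077]
```

```bash
python3 -m handwheel '-0.3 0 -0.6 0;-0.33 0 -0.95 0;-0.33 0 -0.95 0;-0.33 0 -0.95 0;-0.33 0 -0.95 0' >/dev/null;python3 -m handwheel '-0.33 0 -0.95 0;-0.33 0 -0.95 0;-0.1 0 -0.5 0;0 0 0 0;0 0 0 0' >/dev/null; python3 goto.py "[.485,.04,.2]" 
python3 - <<'E'
from h import *
d=snap("wrist","w2.png")
d=snap("scene","s2.png"); print(np.round(manip.sense()['q'],3))
E
```

```text
units dx dy dz [-0.005 -0.477  0.292] zang -60.41 tilt [-0.004 -0.007 -1.   ] pos [0.479  0.0499 0.1809] t 6.575
F [-0.45  0.11 -0.08] M [ 0.017 -0.005 -0.003] w 0.0132
[-0.046  0.247 -0.439  0.888 -0.007  2.58 ]
```

View pics/w2.png

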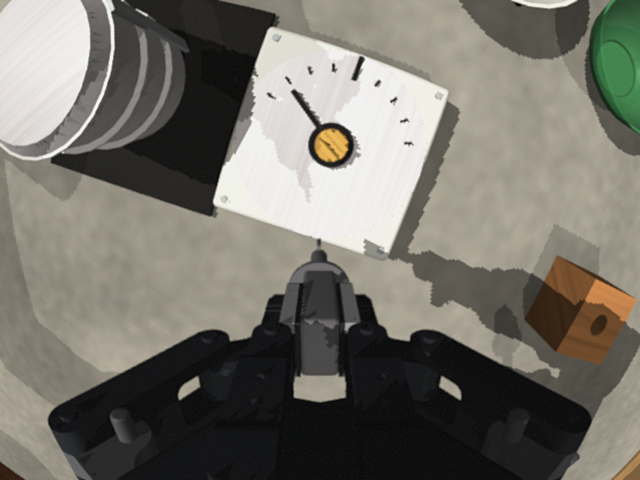

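```bash
cat >> h.py <<'E'
def fproj(d,X):
    p=X@d["R"].T+d["t"]; rr=np.hypot(p[...,0],p[...,1]); th=np.arctan2(rr,p[...,2]); f=d["mtx"][0,0]
    k=f*th/np.maximum(rr,1e-9)
    return d["mtx"][0,2]+k*p[...,0], d["mtx"][1,2]+k*p[...,1]
def ortho(d,cx,cy,z,half,n):
    # rows: +x up, cols: +y left
    g=np.linspace(half,-half,n); X=np.stack(np.broadcast_arrays(cx+g[:,None],cy+g[None,:],z),-1)
    u,v=fproj(d,X); return cv2.remap(d["pixels"][:,:,::-1].copy(),u.astype(np.float32),v.astype(np.float32),cv2.INTER_CUBIC)
E
python3 - <<'E'
from h import *
d=dict(np.load("pics/w2.npz"))
a=ortho(d,.5376,.0725,.058,.02,400); b=ortho(d,.5376,.0725,.043,.08,400)
for im in(a,b): cv2.drawMarker(im,(200,200),(0,0,255),0,16)
cv2.imwrite("pics/o2.png",np.hstack([a,b]))
E
```

```text
(no output)
```

View pics/o2.png

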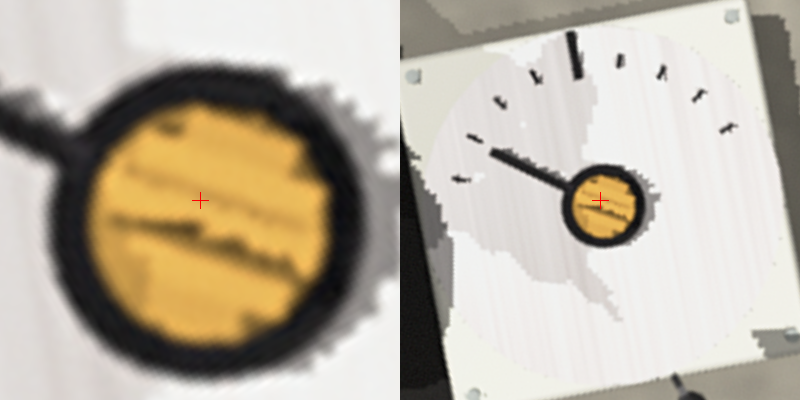

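```bash
python3 - <<'E'
from h import *
from scipy.optimize import fsolve
np.set_printoptions(precision=4,suppress=True)
d=dict(np.load("pics/w2.npz")); s=manip.sense(); R=s["tool_rot"];p=s["eef_pos"]
for z in(.095,.098,.101):
    f=lambda a:np.array(fproj(d,np.array([a[0],a[1],z])))-[319,238]
    a=fsolve(f,p[:2]); print(z,(R.T@(np.array([*a,z])-p))*1000)
# project predicted tip corners/flange in scene
e=dict(np.load("pics/s2.npz"))
for q in([0,.083,0],[-.008,.083,0],[.008,.083,0],[0,.017,0]): X=p+R@q; print(q,proj(e,X),np.array(fproj(d,X)))
im=e["pixels"][:,:,::-1]; u,v=proj(e,p+R@[0,.06,0]).astype(int)
cv2.imwrite("pics/s2z.png",cv2.resize(im[v-40:v+40,u-50:u+50],(800,640),interpolation=cv2.INTER_CUBIC)[:600]); print(u-50,v-40)
E
python3 -m handwheel '0 -0.1 0 -0.5;0 0 0 -0.8;0 0 0 -0.8;0 0 0 -0.8;0 0 0 -0.8' >/dev/null;python3 -m handwheel '0 0 0 -0.8;0 0 0 -0.8;0 0 0 -0.8;0 0 0 -0.4;0 0 0 0' >/dev/null; python3 goto.py "[.5365,.072,.165]" -16
```

```text
0.095 [-2.9655 86.0785 -0.2362]
0.098 [-3.8266 83.0723 -0.2351]
0.101 [-4.6876 80.0661 -0.234 ]
[0, 0.083, 0] [282.9142 206.6569] [319.3705 243.8721]
[-0.008, 0.083, 0] [286.597  206.8316] [319.3798 231.602 ]
[0.008, 0.083, 0] [279.2378 206.4825] [319.3613 255.901 ]
[0, 0.017, 0] [280.8023 179.0182] [319.4365 285.3822]
232 157
units dx dy dz [-1.13   0.467  1.092] zang -15.22 tilt [-0.003 -0.009 -1.   ] pos [0.4825 0.04   0.1841] t 7.925
F [ 0.3  -0.86 -0.6 ] M [-0.011  0.015  0.009] w 0.013
twist units 0.11310111431027084
```

View pics/s2z.png

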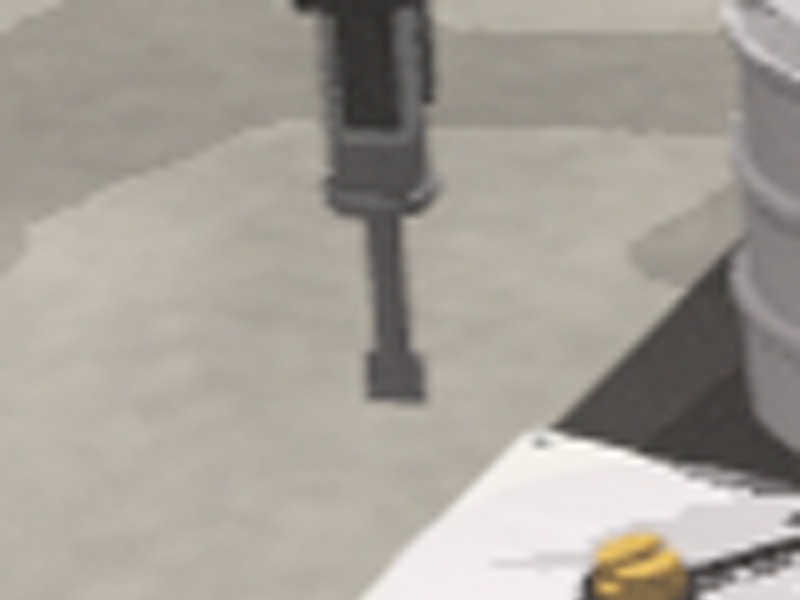

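```bash
sed -i 's/^d=R.T@(T-s\["eef_pos"\])/tip=s["eef_pos"]+R@[.0035,.084,0]\nprint("tip",np.round(tip,4))\nd=R.T@(T-tip)/' goto.py; sed -i 's/R.T@(T-tip)\/\/0.04/R.T@(T-tip)\/0.04/' goto.py; python3 goto.py "[.5365,.072,.073]" -16
python3 -m handwheel '-0.3 0.1 0.3 0.1;-0.45 0.2 0.4 0;-0.4 0.2 0.35 0;0 0 0 0;0 0 0 0' >/dev/null; python3 goto.py "[.5365,.072,.073]" -16
```

```text
tip [0.4814 0.0359 0.1002]
units dx dy dz [-1.238  0.667  1.094] zang -15.22 tilt [-0.003 -0.009 -1.   ] pos [0.4825 0.04   0.1841] t 7.925
F [ 0.3  -0.86 -0.6 ] M [-0.011  0.015  0.009] w 0.013
twist units 0.11310111431027084
tip [0.5395 0.0695 0.0781]
units dx dy dz [-0.039  0.128 -0.088] zang -16.33 tilt [-0.001 -0.008 -1.   ] pos [0.5406 0.0736 0.1621] t 8.55
F [-0.69  0.2  -1.15] M [ 0.023  0.025 -0.055] w 0.0132
twist units -0.04730154790124997
```

```bash
python3 -m handwheel '-0.04 0.15 -0.09 0;0 0 0 0;0 0 0 0;0 0 0 0;0 0 0 0' >/dev/null; python3 goto.py "[.5365,.072,.073]" -16
python3 - <<'E'
from h import *
s=manip.sense(); R=s["tool_rot"];p=s["eef_pos"]; tip=p+R@[.0035,.084,0]
e=snap("scene","s3.png"); d=snap("wrist","w3.png")
for X in(tip,[.5365,.072,.058]): print(np.round(proj(e,X),1),np.round(fproj(d,np.array(X)),1))
u,v=proj(e,[.5365,.072,.06]).astype(int)
a=e["pixels"][v-25:v+25,u-25:u+25,::-1]; print(u-25,v-25)
u,v=[int(x) for x in fproj(d,np.array([.5365,.072,.06]))]
b=d["pixels"][v-50:v+50,u-50:u+50,::-1];print(u-50,v-50)
f=lambda x:cv2.resize(x,(400,400),interpolation=cv2.INTER_CUBIC)
cv2.imwrite("pics/c3.png",np.hstack([f(a),f(b)]))
E
```

```text
tip [0.5355 0.0715 0.0725]
units dx dy dz [-0.019 -0.012  0.021] zang -16.42 tilt [-0.001 -0.008 -1.   ] pos [0.5365 0.0756 0.1565] t 9.175
F [0.27 0.85 0.12] M [-0.022  0.032  0.017] w 0.0131
twist units -0.0607958839067347
[310.8 220.1] [320.7 248.9]
[311.6 225.8] [321.8 241.1]
286 199
271 192
```

View pics/c3.png

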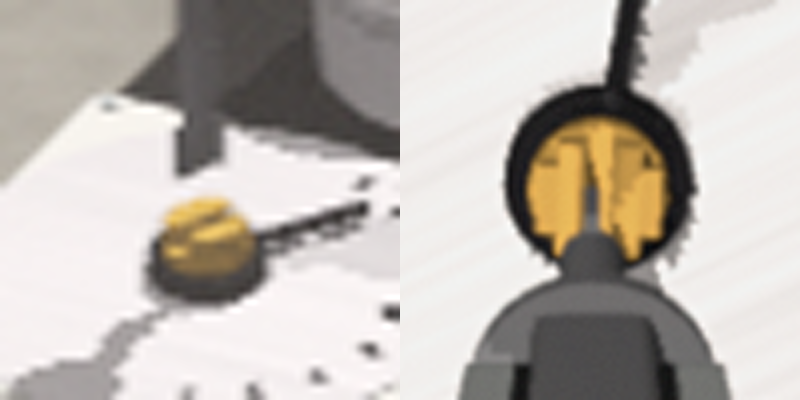

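```bash
python3 -m handwheel '-0.04 0.1 0.02 -0.06;0 0.1 0 0;0 0.1 0 0;0 0.05 0 0;0 0 0 0' >/dev/null; python3 goto.py "[.5365,.072,.0585]" -16;  python3 -m handwheel '0 0 0 0;0 0.05 0 0;0 0 0 0;0 0.05 0 0;0 0 0 0'; python3 goto.py "[.5365,.072,.0545]" -16
```

```text
tip [0.5365 0.0728 0.057 ]
units dx dy dz [ 0.021 -0.036  0.005] zang -15.97 tilt [-0.002 -0.008 -1.   ] pos [0.5376 0.0769 0.141 ] t 9.9
F [-0.15  0.21 -0.84] M [ 0.066 -0.001 -0.033] w 0.0137
twist units 0.004049920969594263
t: 10.52
eef_pos: [0.5378, 0.0768, 0.137]
tool_rot: [[-0.275, -0.001, 0.961], [-0.961, -0.008, -0.275], [0.008, -1.0, 0.001]]
wrist_force: [0.3, 0.2, -0.6]
width: 0.0135
tip [0.5368 0.0728 0.0531]
units dx dy dz [ 0.021 -0.036 -0.001] zang -15.97 tilt [-0.001 -0.008 -1.   ] pos [0.5378 0.0768 0.137 ] t 10.525
F [ 0.27  0.19 -0.55] M [-0.017 -0.007  0.012] w 0.0135
twist units 0.003726669670842058
```

```bash
for i in 1; do python3 -m handwheel '0 0.04 0 0;0 0 0 0;0 0 0 0;0 0.04 0 0;0 0 0 0'; python3 goto.py "[.5365,.072,.0545]" -16; done
```

```text
t: 11.15
eef_pos: [0.538, 0.0768, 0.1339]
tool_rot: [[-0.275, -0.001, 0.961], [-0.961, -0.008, -0.275], [0.008, -1.0, 0.002]]
wrist_force: [-1.1, 0.0, 2.0]
width: 0.0133
tip [0.537  0.0728 0.0499]
units dx dy dz [ 0.023 -0.115 -0.007] zang -15.97 tilt [-0.001 -0.008 -1.   ] pos [0.538  0.0768 0.1339] t 11.15
F [-1.06  0.03  1.99] M [-0.035  0.157  0.05 ] w 0.0133
twist units 0.004099967736840554
```

```bash
python3 -m handwheel '0 0 0 0.5;0 0 0.006 0.5;0 0 0.006 0.5;0 0 0.006 0.5;0 0 0.006 0'; python3 goto.py "[.5365,.072,.0505]" -70
```

```text
t: 11.78
eef_pos: [0.5388, 0.0764, 0.1343]
tool_rot: [[-0.502, -0.001, 0.865], [-0.865, -0.009, -0.502], [0.008, -1.0, 0.004]]
wrist_force: [-0.6, -0.1, 0.3]
width: 0.0131
tip [0.537  0.0726 0.0503]
units dx dy dz [ 0.02  -0.005 -0.004] zang -30.11 tilt [-0.001 -0.009 -1.   ] pos [0.5388 0.0764 0.1343] t 11.775
F [-0.63 -0.11  0.28] M [ 0.061  0.129 -0.001] w 0.0131
twist units 5.80116279078117
```

```bash
cat > needle.py <<'E'
from h import *
def run(d,fish,c,z=.048):
    th=np.radians(np.arange(-120,121,1.)); out=[]
    for r0,r1 in((20,46),(55,70)):
        r=np.arange(r0,r1)/1000.
        X=np.stack([c[0]+r[None]*np.cos(th)[:,None],c[1]+r[None]*np.sin(th)[:,None],np.full((len(th),len(r)),z if r0<50 else .043)],-1)
        if fish: u,v=fproj(d,X)
        else:
            q=X@d["R"].T+d["t"]; q=q@d["mtx"].T; u,v=q[...,0]/q[...,2],q[...,1]/q[...,2]
        g=cv2.remap(cv2.cvtColor(d["pixels"],cv2.COLOR_RGB2GRAY),u.astype(np.float32),v.astype(np.float32),cv2.INTER_LINEAR)
        m=(g<75).mean(1); i=np.where(m>=max(.5*m.max(),.3))[0]
        out.append((np.round(np.degrees(th[i])).astype(int).tolist(),round(m.max(),2)))
    return out
import sys
if __name__=="__main__":
    if len(sys.argv)>1: print("w2",run(dict(np.load("pics/w2.npz")),1,(.5354,.0716))); print("top1",run(dict(np.load("pics/top1.npz")),0,(.5376,.0725))); print("s3",run(dict(np.load("pics/s3.npz")),0,(.5375,.0725)))
    for c,f in(("wrist",1),("scene",0),("top",0)): print(c,run(manip.read_camera(c),f,(.5354,.0716) if f else (.5376,.0725)))
E
python3 -m handwheel '0 0.02 0 0.5;0 0 0.006 0.5;0 0 0.006 0.5;0 0 0.006 0.5;0 0 0.006 0'; python3 goto.py "[.5365,.072,.0505]" -70; python3 needle.py 1
```

```text
t: 12.4
eef_pos: [0.5396, 0.0758, 0.134]
tool_rot: [[-0.694, -0.0, 0.72], [-0.72, -0.009, -0.694], [0.007, -1.0, 0.006]]
wrist_force: [-0.9, -0.1, 0.6]
width: 0.0132
tip [0.5372 0.0725 0.05  ]
units dx dy dz [ 0.021 -0.012 -0.003] zang -43.93 tilt [-0.    -0.009 -1.   ] pos [0.5396 0.0758 0.134 ] t 12.4
F [-0.9  -0.13  0.6 ] M [0.098 0.232 0.003] w 0.0132
twist units 3.7913984079360517
w2 [([61, 62, 63, 64, 65, 66], np.float64(1.0)), ([10, 11], np.float64(1.0))]
top1 [([61, 62, 63, 64, 65, 66], np.float64(1.0)), ([9, 10, 11], np.float64(1.0))]
s3 [([], np.float64(0.27)), ([], np.float64(0.07))]
wrist [([-120, -119, -118, -117, -116, -115, -114, -113, -112, -111, -110, -109, -108, -107, 44, 45, 46, 47, 48, 49], np.float64(1.0)), ([-120, -119, -118, -117, -105, -104, -103, -102, -101, -100, -99, -98, -97, -96, -95, 10, 11, 12], np.float64(1.0))]
scene [([40, 41, 43, 44], np.float64(0.62)), ([], np.float64(0.07))]
top [([-120, -119, -118, -117, -116, -115, -114, -113, -112, -111, -110, -109, -108, -107, -106, -105, -104, -103, -102, -101, -100, -99, -98, -97, -96, -95, -94, -93, -92, -91, -90, -89, -88, -87, -86, -85, -84, -83, -82, -81, -80, -79, -78, -77, -76, -75, -74, -73, -72, -71, -70, -69, -68, -67, -66, -65, -64, -63, -62, -61, -60, -59, -58, -57, -56, -55, -54, -53, -52, -51, -50, -49, -48, -47, -46, -45, -44, -43, -42, -41, -40, -39, 23, 24, 25], np.float64(0.92)), ([-47, -46, -45, -44, -43, -42, -41, -40, -39, -38, -37, -36, -35, -34, -33, -32, -31, -30, -29, -28, -27, -26, -25, -24, -23, -22, -21, 13, 14, 15, 16, 17], np.float64(1.0))]
```

```bash
python3 -m handwheel '0 0.02 0 0.5;0 0 0.006 0.5;0 0 0.006 0.5;0 0 0.006 0.5;0 0 0.006 0'; python3 -m handwheel '0 0.01 0 0.5;0 0 0.006 0.5;0 0 0.006 0.5;0 0 0.006 0.5;0 0 0.006 0';python3 goto.py "[.5365,.072,.0505]" -78; python3 needle.py | cut -c1-300; python3 -c "
from h import *
print(np.round(manip.sense()['q'],3))"
```

```text
t: 13.18
eef_pos: [0.5403, 0.0749, 0.1336]
tool_rot: [[-0.847, 0.0, 0.532], [-0.532, -0.009, -0.847], [0.005, -1.0, 0.008]]
wrist_force: [-0.8, -0.5, 1.6]
width: 0.0131
t: 13.8
eef_pos: [0.5407, 0.074, 0.1335]
tool_rot: [[-0.949, 0.0, 0.317], [-0.317, -0.009, -0.949], [0.003, -1.0, 0.009]]
wrist_force: [-1.1, 0.7, 1.1]
width: 0.0131
tip [0.5373 0.0721 0.0495]
units dx dy dz [ 0.021 -0.024 -0.004] zang -71.54 tilt [ 0.    -0.009 -1.   ] pos [0.5407 0.074  0.1335] t 13.8
F [-1.1   0.71  1.12] M [ 0.161  0.245 -0.019] w 0.0131
twist units 0.9390789539334631
wrist [([-120, 17, 18, 19, 20, 21], np.float64(1.0)), ([10, 11], np.float64(1.0))]
scene [([], np.float64(0.27)), ([], np.float64(0.13))]
top [([-120, -119, -118, -117, -116, -115, -114, -113, -112, -111, -110, -109, -108, -107, -106, -105, -104, -103, -102, -101, -100, -99, -98, -97, -96, -95, -94, -93, -92, -91, -90, -89, -88, -87, -86, -85, -84, -83, -82, -81, -80, -79, -78, -77, -76, -75, -74, -73, -72, -71, -70, -69, -68, -67, -6
[ 0.006  0.404 -0.346  0.821 -0.009  2.826]
```

```bash
python3 -m handwheel '0 0.01 0 0.42;0 0 0.005 0.42;0 0 0.005 0.42;0 0 0.005 0;0 0 0 0';python3 goto.py "[.5365,.072,.0505]" -78; python3 needle.py | cut -c1-100
```

```text
t: 14.58
eef_pos: [0.5408, 0.0734, 0.1333]
tool_rot: [[-0.985, 0.0, 0.171], [-0.171, -0.01, -0.985], [0.001, -1.0, 0.009]]
wrist_force: [0.3, 0.1, 1.6]
width: 0.013
tip [0.5374 0.072  0.0493]
units dx dy dz [ 0.021 -0.03  -0.003] zang -80.18 tilt [ 0.   -0.01 -1.  ] pos [0.5408 0.0734 0.1333] t 14.575
F [0.33 0.14 1.64] M [0.11  0.276 0.031] w 0.013
twist units -0.3170645114938073
wrist [([9, 10, 11, 12, 13], np.float64(1.0)), ([10, 11], np.float64(1.0))]
scene [([], np.float64(0.19)), ([], np.float64(0.13))]
top [([-120, -119, -118, -117, -116, -115, -114, -113, -112, -111, -110, -109, -108, -107, -106, -10
```

```bash
python3 -m handwheel '0 -0.1 0 -0.3;0 -0.2 0 0;0 -0.4 0 0;0 -0.5 0 0;0 -0.2 0 0';python3 goto.py "[.5356,-.239,.095]" ; python3 needle.py | cut -c1-300
```

```text
t: 15.35
eef_pos: [0.5411, 0.0732, 0.1913]
tool_rot: [[-0.978, 0.0, 0.208], [-0.208, -0.011, -0.978], [0.002, -1.0, 0.011]]
wrist_force: [0.6, -0.1, -1.5]
width: 0.013
tip [0.5376 0.0716 0.1074]
units dx dy dz [1.666 0.396 7.579] zang -77.98 tilt [ 0.    -0.011 -1.   ] pos [0.5411 0.0732 0.1913] t 15.35
F [ 0.58 -0.07 -1.48] M [ 0.053 -0.011  0.005] w 0.013
wrist [([9, 10, 11, 12], np.float64(1.0)), ([10, 11], np.float64(1.0))]
scene [([], np.float64(0.19)), ([], np.float64(0.0))]
top [([-120, -119, -118, -117, -116, -115, -114, -113, -112, -111, -110, -109, -108, -107, -106, -105, -104, -103, -102, -101, -100, -99, -98, -97, -96, -95, -94, -93, -92, -91, -90, -89, -88, -87, -86, -85, -84, -83, -82, -81, -80, -79, -78, -77, -76, -75, -74, -73, -72, -71, -70, -69, -68, -67, -6
```

Needle is on the mark. Going to the stand.

```bash
python3 -m handwheel '0.1 0 0.5 0;0.2 0 0.9 0;0.2 0 0.9 0;0.2 0 0.9 0;0.2 0 0.9 0' >/dev/null; python3 -m handwheel '0.2 0 0.9 0;0.2 0 0.9 0;0.2 0 0.9 0;0.1 0 0.5 0;0 0 0 0' >/dev/null;python3 goto.py "[.5356,-.239,.085]"
```

```text
tip [ 0.5297 -0.234   0.0996]
units dx dy dz [-0.122  0.364  0.153] zang -77.82 tilt [-0.014 -0.006 -1.   ] pos [ 0.5343 -0.2327  0.1835] t 16.75
F [ 0.25  0.44 -0.19] M [ 0.063 -0.028 -0.037] w 0.013
```

```bash
python3 -m handwheel '-0.12 0.1 0.15 0;0 0.1 0 0;0 0 0 0;0 0 0 0;0 0 0 0' >/dev/null; python3 goto.py "[.5356,-.239,.085]"
python3 - <<'E'
from h import *
s=manip.sense(); R=s["tool_rot"];p=s["eef_pos"]; tip=p+R@[.0035,.084,0]
e=snap("scene","s4.png"); d=snap("wrist","w4.png")
H=np.array([.5356,-.239,.07])
for X in(tip,H): print(np.round(proj(e,X),1),np.round(fproj(d,np.array(X)),1))
u,v=proj(e,H).astype(int)
a=e["pixels"][v-40:v+25,u-32:u+33,::-1]; print(u-32,v-40)
u,v=[int(x) for x in fproj(d,H)]
b=d["pixels"][v-50:v+50,u-50:u+50,::-1];print(u-50,v-50)
f=lambda x:cv2.resize(x,(400,400),interpolation=cv2.INTER_CUBIC)
cv2.imwrite("pics/c4.png",np.hstack([f(a),f(b)]))
E
```

```text
tip [ 0.5359 -0.2347  0.0904]
units dx dy dz [0.029 0.136 0.102] zang -77.54 tilt [-0.015 -0.004 -1.   ] pos [ 0.5406 -0.2336  0.1743] t 17.375
F [ 0.16 -0.27  0.12] M [-0.007 -0.059 -0.046] w 0.0132
[197.8 294.1] [318.1 248.8]
[197.9 304.5] [324.  241.1]
165 264
274 191
```

View pics/c4.png

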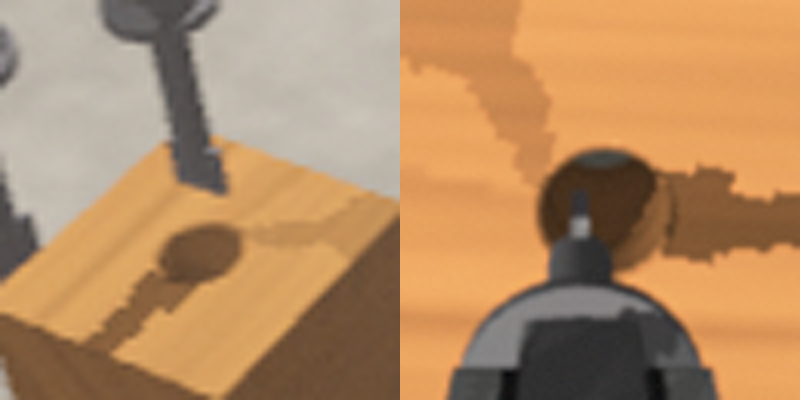

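```bash
python3 -m handwheel '0.03 0.1 0.11 0;0 0.1 0 0;0 0 0 0;0 0 0 0;0 0 0 0' >/dev/null; python3 goto.py "[.5356,-.239,.065]"; python3 -m handwheel '0 0.15 0 0;0 0.15 0 0;0 0.15 0 0;0 0 0 0;0 0 0 0' >/dev/null; python3 goto.py "[.5356,-.239,.011]"
```

```text
tip [ 0.5355 -0.2401  0.0819]
units dx dy dz [-0.016  0.422 -0.027] zang -77.59 tilt [-0.015 -0.004 -1.   ] pos [ 0.5401 -0.239   0.1658] t 18.1
F [-0.54  0.4  -0.1 ] M [-0.001 -0.022 -0.052] w 0.0131
tip [ 0.535  -0.2399  0.0623]
units dx dy dz [-0.041  1.281 -0.021] zang -77.58 tilt [-0.016 -0.004 -1.   ] pos [ 0.5397 -0.2388  0.1462] t 18.725
F [0.  0.5 0.7] M [ 0.014 -0.03   0.049] w 0.0132
```

```bash
python3 -m handwheel '-0.03 0.2 -0.02 0;0 0.3 0 0;0 0.3 0 0;0 0.2 0 0;0 0 0 0' >/dev/null; python3 goto.py "[.5356,-.239,.010]"
```

```text
tip [ 0.5349 -0.2387  0.0188]
units dx dy dz [-0.019  0.221  0.011] zang -77.57 tilt [-0.016 -0.004 -1.   ] pos [ 0.5397 -0.2377  0.1028] t 19.35
F [-1.15  0.62 -0.49] M [0.02  0.033 0.03 ] w 0.0127
```

```bash
python3 -m handwheel '0 0.1 0 0;0 0.07 0 0;0 0.03 0 0;0 0 0 0;0 0 0 0' >/dev/null; python3 goto.py "[.5356,-.239,.009]"
```

```text
tip [ 0.5356 -0.2393  0.0112]
units dx dy dz [-0.002  0.055 -0.006] zang -77.57 tilt [-0.015 -0.004 -1.   ] pos [ 0.5403 -0.2381  0.0951] t 19.975
F [-0.63  0.38 -0.49] M [-0.01  -0.026  0.021] w 0.0129
```

```bash
python3 -m handwheel '0 0.03 0 0;0 0.02 0 0;0 0 0 0;0 0 0 0;0 0 0 0' >/dev/null; python3 goto.py "[.5356,-.239,.008]"; python3 -m handwheel '0 0 0 0;0 0 0 0;0 0 0 0;0 0 0 0;0 0 0 0' 1 >/dev/null; python3 goto.py "[.5356,-.239,.008]"; python3 -m handwheel '0 -0.2 0 0;0 -0.5 0 0;0 -0.8 0 0;0 -0.8 0 0;0 -0.8 0 0' >/dev/null; python3 -m handwheel '0.9 -0.3 0 0;0.9 0 0 0;0.9 0 0 0;0.5 0 0 0;0 0 0 0' >/dev/null; python3 goto.py "[.5356,-.239,.008]"
python3 - <<'E'
from h import *
np.set_printoptions(precision=4,suppress=True)
d=snap("top","top5.png"); e=snap("scene","s5.png")
u,v=proj(e,[.5356,-.239,.09]).astype(int)
f=lambda x:cv2.resize(x,(400,400),interpolation=cv2.INTER_CUBIC)
im=d["pixels"][:,:,::-1]
cv2.imwrite("pics/c5.png",np.hstack([f(e["pixels"][v-45:v+45,u-45:u+45,::-1]),f(im[215:315,255:355])]))
K=d["mtx"];R=d["R"];t=d["t"];Z=d["range_z"]
v,u=np.mgrid[:480,:640]
W=(np.stack([(u-K[0,2])/K[0,0]*Z,(v-K[1,2])/K[1,1]*Z,Z],-1)-t)@R
m=(Z>0)&(abs(W[...,0]-.5356)<.03)&(abs(W[...,1]+.239)<.03)&(W[...,2]>.1)&(W[...,2]<.135)
X=W[m]; print(X.mean(0),cv2.minAreaRect(X[:,:2].astype(np.float32)),X[:,2].max())
from needle import run
print("top",run(d,0,(.5376,.0725)))
E
```

```text
tip [ 0.5357 -0.2394  0.0093]
units dx dy dz [ 0.001  0.032 -0.011] zang -77.58 tilt [-0.015 -0.005 -1.   ] pos [ 0.5404 -0.2382  0.0932] t 20.6
F [ 0.19 -0.02 -0.61] M [ 0.048 -0.011 -0.005] w 0.0135
tip [ 0.536  -0.2395  0.0095]
units dx dy dz [ 0.005  0.038 -0.015] zang -77.58 tilt [-0.014 -0.005 -1.   ] pos [ 0.5406 -0.2384  0.0935] t 21.225
F [-0.63  0.41 -0.22] M [-0.008  0.011 -0.041] w 0.0854
tip [ 0.4116 -0.268   0.1572]
units dx dy dz [-3.224  3.694 -0.062] zang -77.51 tilt [-0.009 -0.009 -1.   ] pos [ 0.4157 -0.2665  0.2411] t 22.475
F [ 0.17 -0.06 -0.3 ] M [ 0.008 -0.013 -0.003] w 0.0853
[ 0.5393 -0.2384  0.1196] ((0.5391218662261963, -0.24041523039340973), (0.02422305941581726, 0.014862267300486565), 13.403400421142578) 0.12713997358706614
top [([2, 3, 4, 5, 6, 7, 8, 9, 10, 11, 12], np.float64(1.0)), ([9, 10, 11], np.float64(1.0))]
```

View pics/c5.png

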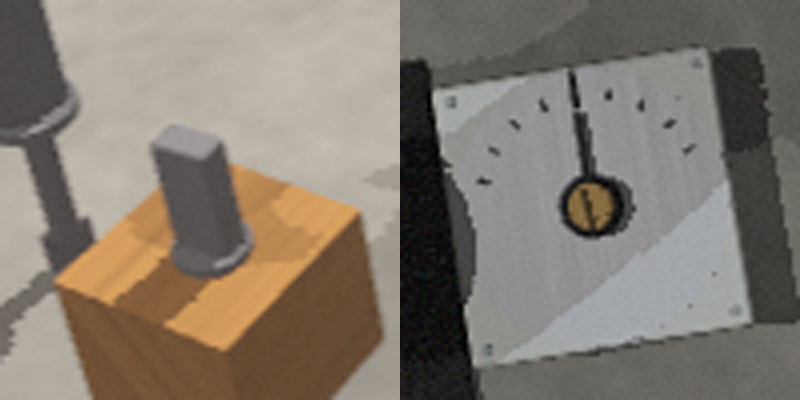

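```bash
python3 -c "
from h import *
print(manip.hand_in())"
```

```text
the job is handed in; nothing more can be done
None
```

I took the tool from its stand and seated the blade in the trimmer slot. I turned the screw about 53° clockwise onto the long mark, put the tool back in its stand and handed the job in. No verdict came back.

- **Pressing:** the wrist read at most about 2 N while the blade was in the slot. The blade tip sat about 8 mm below the unpressed screw top. I found the slot's direction in the pictures and the blade went in at the first try.
- **Needle:** the wrist camera showed it within 1° of the mark after I lifted the blade out. The last top view was less clear: its automatic reading was smeared by a shadow, from 2° to 12° against a mark at 10°. Read by eye, that picture puts the needle within about 1–2° of the mark, against a tolerance of 5.7°.
- **Tool:** it stands on its flange, with its axis about 4 mm from the hole's (limit 9 mm). Its top is at the same height as at the start.
- **Robot:** it finished clear above the scene at 22.5 s, gripper open and no force on the wrist.
- **Bowl, colander and tin:** the arm did not go near them, but I did not measure their positions again at the end.

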